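# Sort the goldsmith's metal into its trays

### The job

Clear the goldsmith's bench by metal: put the two brass pieces (the ring on the bench, and the round bar, which you must first snap out of its spring clips) in the blue tray, the two copper pieces (cup and ingot) in the red tray, and the steel punch in the green tray. Each piece must end up on its tray's floor, lying flat and not on top of another piece or the rim, with the cup standing upright. Leave the amber bottle where it stands.

Things in the scene. Friction and masses are not known exactly. Their poses are not given: they have to be found in the camera images.
- brass_bar: round brass bar, 14 diameter x 110 long, about 0.14 kg, origin at its centre, y axis along it. Held level in the holder's two clips, along the holder's y, axis 55 above the bench; the middle 72 is free to grip. It snaps out when drawn level 20 or more in the holder's -x with 10 to 18 N (draw it level first, then lift). Sizes in mm.
- holder: fixed bar holder (mm): wooden foot 120 along y, x -20 to 40, 12 high; two posts 70 high, 12 wide at y = +42 and -42, each with a sprung steel C-clip, jaws above and below the bar (x -11 to 18). Origin on the bench under the bar's centre, z up. The clips open to the holder's -x, roughly facing the robot. Nothing else stands beside, before or behind the bar between the posts.
- brass_ring: plain brass ring blank, 28 outside diameter, 20 inside, 12 tall, lying flat on the bench. Origin at the centre of its underside, z along its axis. Sizes in mm.
- copper_cup: small round copper cup, open upward, about 42 across the rim, narrower at the foot, 26 tall. It stands upright on the bench; origin at the centre of its underside, z up. Sizes in mm.
- copper_ingot: small cast copper ingot bar, 70 (its x) x 18 (y) x 12 high, the upper half narrower (64 x 14). Origin at its centre, 6 above the bench. Sizes in mm.
- steel_punch: dark steel chasing punch lying on the bench: square shank 12 x 12, 60 long (its x from -40 to +20), then a round bright tip 9 diameter to x = +40. Origin on its centre line, 6 above the bench. Sizes in mm.
- red_tray: fixed red enamelled sorting tray for copper: open box 130 (its x) x 160 (its y) x 18 high, walls 4 thick, floor 4 thick, so the inside is 122 x 152 and 14 deep. Origin at the centre of the underside, on the bench; z up. Sizes in mm.
- blue_tray: fixed blue enamelled sorting tray for brass: open box 130 (its x) x 160 (its y) x 18 high, walls 4 thick, floor 4 thick, so the inside is 122 x 152 and 14 deep. Origin at the centre of the underside, on the bench; z up. Sizes in mm.
- green_tray: fixed green enamelled sorting tray for steel: open box 130 (its x) x 160 (its y) x 18 high, walls 4 thick, floor 4 thick, so the inside is 122 x 152 and 14 deep. Origin at the centre of the underside, on the bench; z up. Sizes in mm.
- amber_bottle: bystander: loose amber glass bottle, 40 diameter x 80 tall with a black cap, standing beyond the trays. Origin at the centre of its underside. Leave it alone. Sizes in mm.

How it is judged:
At the end, for the whole second after the job is handed in: Brass bar and ring in the blue tray, copper cup and ingot in the red, steel punch in the green: each origin inside the walls and within about 4 mm of the height of lying on the tray floor; ring flat and cup upright within 0.2 rad; all released and at rest (x of brass_bar in the frame of blue_tray between -0.058 and 0.058 m and y of brass_bar in the frame of blue_tray between -0.073 and 0.073 m and z of brass_bar in the frame of blue_tray between 0 and 0.0155 m and linear speed of each of brass_bar, brass_ring, copper_cup, copper_ingot, steel_punch below 0.02 m/s and angular speed of each of brass_bar, brass_ring, copper_cup, copper_ingot, steel_punch below 0.3 rad/s and x of brass_ring in the frame of blue_tray between -0.058 and 0.058 m and y of brass_ring in the frame of blue_tray between -0.073 and 0.073 m and z of brass_ring in the frame of blue_tray between 0 and 0.0205 m and angle between the z axis of brass_ring and the z axis of blue_tray, either way round below 0.2 rad and x of copper_cup in the frame of red_tray between -0.058 and 0.058 m and y of copper_cup in the frame of red_tray between -0.073 and 0.073 m and z of copper_cup in the frame of red_tray between 0 and 0.009 m and angle between copper_cup's own z axis and vertical below 0.2 rad and x of copper_ingot in the frame of red_tray between -0.058 and 0.058 m and y of copper_ingot in the frame of red_tray between -0.073 and 0.073 m and z of copper_ingot in the frame of red_tray between 0 and 0.0155 m and x of steel_punch in the frame of green_tray between -0.058 and 0.058 m and y of steel_punch in the frame of green_tray between -0.073 and 0.073 m and z of steel_punch in the frame of green_tray between 0 and 0.0145 m); the robot touches nothing.
It fails at once if the amber bottle is moved more than 20 mm or tipped (distance of amber_bottle from where it was at the start of the episode above 0.02 m or angle between amber_bottle's own z axis and vertical above 0.3 rad).
It also fails if it takes over 112 s, if anything falls off the work surface, if the arm or the gripper's body presses on something with over 40 N, if the wrist force passes 120 N, or if a joint passes its speed limit or range.

### The arm

A 7-joint arm with a two-finger parallel gripper is mounted at the origin on the work surface. World frame = base frame: x ahead of the robot, y to its left, z up, the work surface at z = 0. Lengths are in m, angles in rad, forces in N, time in s.
With the tool pointing down it reaches from about 0.4 to 0.85 m from the base axis. Payload 10.4 kg.
Tool frame: the origin (TCP) lies at the very end of the fingers, on their centre line; the grasp point (between the pads) lies r.tcp_to_grasp behind it (r.tcp_to_grasp is the distance from the TCP to the grasp point, in m); z points along the fingers, y is the line along which they close (so a half turn about z gives the same grasp; the last joint's range is limited). The gripper opens to 87 mm and grips with 3 to 60 N. Pads are 19 mm wide; open, the fingers measure 117 mm over their backs; the gripper's body (75 mm by 190 mm) begins 51 mm behind the grasp point.
Start: joints at [1.111, 0.332, -0.065, 1.46, 0.022, 1.35, -0.088], TCP at [0.264, -0.566, 0.223] pointing down, gripper open.
Joint ranges: [-2.6, 2.6], [-0.5, 2.12], [-1.47, 1.34], [0.16, 2.42], [-1.27, 4.41], [0.06, 2.06], [-2.6, 2.6]. Speed limits (rad/s): [2.22, 2.22, 2.79, 2.79, 3.14, 3.14, 3.14].

### API

Orientations are given as a unit quaternion [x, y, z, w].
In Python, from bench import monitor, cams, ticket, r gives the robot as it stands.
- The arm moves only by the shell command python3 -m crank 'ROWS' [OPENING] [FORCE]. ROWS is a JSON object whose one key "steps" holds a list of rows, each a list of 2 entries, a list of its own where there are three numbers: the shift along the world's x, y, z in units of 25 mm (1.0 is 25 mm), then the turn, a rotation vector about the world's x, y, z in units of 5 degrees (1.0 is 5 degrees). In form: {"steps": [[[x, y, z], [ax, ay, az]], ...]}. A call has 1 to 10 rows; each row shifts and turns the commanded pose from where the row before left it; what a row does not reach is not made up. A row lasts 1/12 s, in which the tool goes at most 41.7 mm and 7.16 degrees, less where a joint would pass 70% of its speed; a pose out of reach is approached as far as the arm can. A call is refused whole if a number of a shift passes 1 or a number of a turn 1, either way. A call with a gripper value outside its range is refused whole. OPENING is the finger opening in mm, from 0 to 87, set as the call begins (- or left out, the last holds). The fingers move at their own pace and stop on an object; FORCE is the grip in N (left out, the last holds). Time passes only in rows, so rows that do not move let the fingers close. It gives the time, the measured TCP pose, the force, the opening and the grip force at its end, in the units of the state.
- monitor.read_state(): the state, without advancing time (a new reading comes with each control period).
- cams.camera(name): name is "scene" or "top" or "wrist"; returns a dict with "pixels" (384x512x3 uint8, blue, green, red), "z_map" (384x512 float32, m along the optical axis (not along the pixel's ray), 0 where there is no reading), "vfov" (degrees; the focal length in pixels is half the picture's height over the tangent of half this angle, whatever the lens; pixels are square), "cx", "cy" (the principal point, pixels), "T" (4x4, takes a point from camera to world coordinates). Camera axes: x right, y up, looking along -z (the intrinsics and any distortion apply to the point x, -y, -z); pixel columns grow to the right and rows downward; lengths in m; the calibration is good to about 2 mm. A picture is of the moment at which its call begins.
- ticket.close_job(): hands the job in; it is judged then, once.
The state is a dict: "time": time; "joint_positions": joint angles; "joint_vel": joint speeds; "joint_torque": joint torques, N m; "ee_pos": TCP position; "eef_rot": TCP orientation; "ft_force": force on the tool from outside, world axes, zero at the start; "torque": the same for the moment, N m; "width": finger opening in m; "grip_force": force on a finger pad.
Only numpy, scipy, OpenCV 4.12 (cv2) and the standard library are available. Lean on these libraries where they do the work, as an engineer would, in place of code of your own. Each camera call takes 0.05 s, during which the arm holds its last target. There are 200 camera calls.

## Working session

There is one attempt and no reset: what is moved stays moved. The work goes in short steps, Python scripts to look and compute and a shell command to move; the robot and the scene stay as the last step left them, time stands still between calls to the robot, and variables do not carry over. Pictures are saved under pics/ and viewed, at most 14 in all, crops included, and the job is handed in when it is done.

```bash
ls; mkdir -p pics; cat > h.py <<'E'
import numpy as np, cv2
from bench import monitor, cams, ticket, r
def shot(n):
    c=cams.camera(n); c['f']=192/np.tan(np.radians(c['vfov'])/2); np.savez('%s.npz'%n,**{k:v for k,v in c.items() if isinstance(v,(np.ndarray,float,int))}); return c
def cloud(c):
    h,w=c['z_map'].shape; u,v=np.meshgrid(np.arange(w),np.arange(h)); d=c['z_map']
    p=np.stack([(u-c['cx'])/c['f']*d,-(v-c['cy'])/c['f']*d,-d],-1)
    T=np.array(c['T']); return p@T[:3,:3].T+T[:3,3]
def ray(c,u,v,z):
    T=np.array(c['T']); d=T[:3,:3]@np.array([(u-c['cx'])/c['f'],-(v-c['cy'])/c['f'],-1]); o=T[:3,3]
    return o+d*(z-o[2])/d[2]
E
python3 - <<'E'
from h import *
for n in ['top','scene']:
    c=shot(n); print(n,[k for k in c],c['vfov'],c['cx'],c['cy'],np.round(c['T'],3).tolist()); cv2.imwrite(f'pics/{n}0.png',c['pixels'])
    print({k:v for k,v in c.items() if k not in('pixels','z_map','T')})
s=monitor.read_state(); print(s, r.tcp_to_grasp)
E
```

```text
pics
top ['pixels', 'z_map', 'vfov', 'cx', 'cy', 'T', 'f'] 46.37827618988972 254.6555031266218 197.82571491791268 [[-0.074, 0.973, -0.219, 0.367], [-0.997, -0.071, 0.023, 0.019], [0.007, 0.22, 0.976, 1.107], [0.0, 0.0, 0.0, 1.0]]
{'vfov': 46.37827618988972, 'cx': 254.6555031266218, 'cy': 197.82571491791268, 'f': np.float64(448.204208702669)}
scene ['pixels', 'z_map', 'vfov', 'cx', 'cy', 'T', 'f'] 56.65348901574404 258.65562159279875 190.9751328349235 [[-0.79, -0.434, 0.433, 1.0], [0.613, -0.54, 0.577, 0.58], [-0.017, 0.721, 0.693, 0.735], [0.0, 0.0, 0.0, 1.0]]
{'vfov': 56.65348901574404, 'cx': 258.65562159279875, 'cy': 190.9751328349235, 'f': np.float64(356.1842969841329)}
{'time': 0.1, 'joint_positions': array([ 1.1113852 ,  0.33279616, -0.06469995,  1.46089816,  0.02157415,
        1.34993103, -0.08849814]), 'joint_vel': array([-0.00054349, -0.00167655, -0.00044716, -0.00251503,  0.00076488,
        0.00183175,  0.00122477]), 'joint_torque': array([ 4.25580520e-04, -6.24546289e+01,  2.38943001e-02, -3.90718102e+01,
       -6.14500302e-02,  3.66105780e-02,  4.87026841e-05]), 'ee_pos': array([ 0.26425065, -0.56597243,  0.22182183]), 'eef_rot': array([ 9.76242187e-01,  2.16681204e-01, -1.63791825e-04, -6.48890914e-04]), 'ft_force': array([-0.26322855,  0.42347297, -0.03296611]), 'torque': array([0.05535756, 0.01254332, 0.03495588]), 'grip_force': 0.0, 'width': 0.08685535478504394} 0.0187
```

View pics/top0.png

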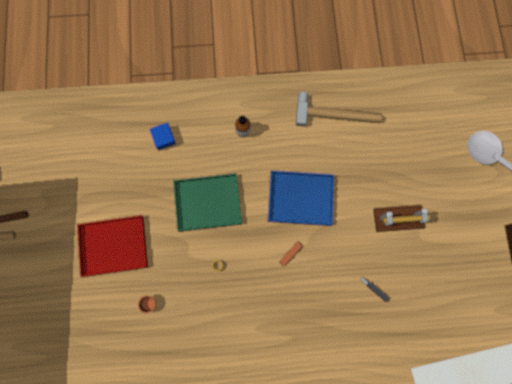

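View pics/scene0.png

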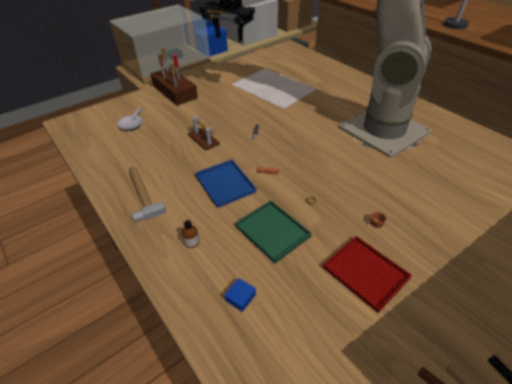

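The top view shows the red tray (113,246), green tray (208,202), blue tray (302,198), holder and bar (400,218), cup (148,304), ring (219,266), ingot (291,254), punch (375,289) and bottle (242,125). The scene view agrees with it. The wrist camera isn't over anything yet.

```bash
cat > m.py <<'E'
from h import *
c=shot('top'); im=c['pixels']; hsv=cv2.cvtColor(im,cv2.COLOR_BGR2HSV).astype(int); H,S,V=hsv[...,0],hsv[...,1],hsv[...,2]
P=cloud(c)
def go(n,box,cond,z):
    x0,y0,x1,y1=box; m=np.zeros(H.shape,np.uint8); m[y0:y1,x0:x1]=cond[y0:y1,x0:x1]
    k,l,s,_=cv2.connectedComponentsWithStats(m); i=1+np.argmax(s[1:,4]); m=(l==i).astype(np.uint8)
    v,u=np.nonzero(m)
    # rays -> plane, then rect in world
    pts=np.array([ray(c,a,b,z)[:2] for a,b in zip(u,v)]).astype(np.float32)
    (cx,cy),(w,h),a=cv2.minAreaRect(pts*1000)
    if w<h: a-=90;w,h=h,w
    pz=P[...,2][m>0]
    print(n,'px',len(u),'ctr(mm)',round(cx,1),round(cy,1),'mean',np.round(pts.mean(0)*1000,1),'size',round(w),round(h),'long-axis deg',round(a,1),'depth z 10/50/90',np.round(np.percentile(pz[pz>-.1],[10,50,90])*1000,1))
red=((H<8)|(H>170))&(S>150)&(V>60)
go('red',(60,200,165,290),red,.018)
go('green',(160,160,250,240),(H>55)&(H<90)&(S>80),.018)
go('blue',(255,160,345,235),(H>98)&(H<125)&(S>120),.018)
cop=((H<11)|(H>172))&(S>95)
go('cup',(130,285,170,325),cop,.026)
go('ingot',(272,235,310,272),cop,.009)
br=(H>15)&(H<32)&(S>150)
for n,b in(('ring',(208,255,232,277)),('bar',(376,205,430,230))):
    x0,y0,x1,y1=b; print(n); 
go('ring',(208,255,232,277),(S>135),.012)
go('bar',(384,208,430,228),(S>150)&(V>120),.06)
go('foot',(365,195,445,238),(V<110)&(H<15),.012)
go('punch',(355,272,395,306),(S<90)&(V<140),.010)
go('bottle',(225,110,260,140),(V<80),.08)
for n,b in(('ring',(205,252,235,280)),('hold',(365,190,445,240)),('punch',(352,270,398,306)),('cup',(128,282,172,326))):
    x0,y0,x1,y1=b; cv2.imwrite(f'{n}.png',cv2.resize(im[y0:y1,x0:x1],(400,300),interpolation=0))
a=[cv2.imread(f'{n}.png') for n in('ring','hold','punch','cup')]
cv2.imwrite('pics/crops.png',np.vstack([np.hstack(a[:2]),np.hstack(a[2:])]))
E
python3 m.py
```

```text
red px 3452 ctr(mm) 518.7 347.5 mean [518.1 347.5] size 160 128 long-axis deg -85.8 depth z 10/50/90 [ 2.1  4.9 13.2]
green px 3075 ctr(mm) 609.8 111.3 mean [609.1 111.4] size 155 126 long-axis deg -87.4 depth z 10/50/90 [2.6 5.3 9.1]
blue px 3088 ctr(mm) 603.6 -122.3 mean [ 602.8 -122.3] size 156 126 long-axis deg 82.2 depth z 10/50/90 [ 2.9  5.7 10.1]
cup px 149 ctr(mm) 373.7 264.5 mean [374.  263.6] size 36 32 long-axis deg 85.8 depth z 10/50/90 [ 2.1  6.  22.7]
ingot px 119 ctr(mm) 468.9 -85.0 mean [469.5 -86.1] size 61 13 long-axis deg -47.8 depth z 10/50/90 [10.2 13.3 15.5]
ring
bar
ring px 75 ctr(mm) 451.8 94.8 mean [452.9  94.9] size 27 26 long-axis deg 86.6 depth z 10/50/90 [ 1.2 11.9 14.9]
bar px 131 ctr(mm) 525.9 -363.4 mean [ 525.8 -362.5] size 64 12 long-axis deg 89.9 depth z 10/50/90 [59.4 62.2 65.1]
foot px 709 ctr(mm) 536.1 -360.2 mean [ 536.2 -356.8] size 119 58 long-axis deg -89.5 depth z 10/50/90 [11.1 13.9 16.9]
punch px 152 ctr(mm) 367.6 -279.8 mean [ 364.4 -282.9] size 74 14 long-axis deg 45.2 depth z 10/50/90 [ 9.9 13.4 16. ]
bottle px 89 ctr(mm) 785.1 6.4 mean [787.4   6.9] size 41 23 long-axis deg 16.7 depth z 10/50/90 [46.2 72.  82.4]
```

View pics/crops.png

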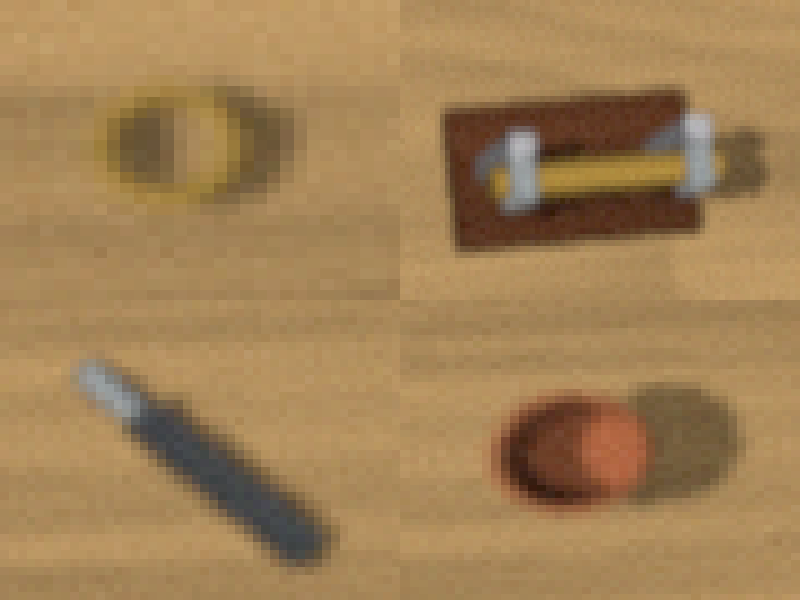

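The crops give the cup rim centre at about (146.7,304) and the ring centre at about (217.8,265.5). The punch tip points up-left (+x,+y), and the bar is free between its clips. Next I'll hover over the punch.

```bash
python3 -c "
from h import *
c=dict(np.load('top.npz'))
print(ray(c,146.7,304,.026),ray(c,217.75,265.5,.012))"
python3 -m crank '{"steps":[[[0.32,0.93,0],[0,0,1]],[[0.32,0.93,0],[0,0,1]],[[0.32,0.93,0],[0,0,1]],[[0.32,0.93,0],[0,0,1]],[[0.32,0.93,0],[0,0,0]],[[0.32,0.93,0],[0,0,0]],[[0.32,0.93,0],[0,0,0]],[[0.32,0.93,0],[0,0,0]],[[0.32,0.93,0],[0,0,0]],[[0.32,0.93,0],[0,0,0]]]}' 40 40
python3 -m crank '{"steps":[[[0.32,0.93,0],[0,0,0]],[[0.32,0.93,0],[0,0,0]],[[0,0,0],[0,0,0]],[[0,0,0],[0,0,0]]]}'
python3 -c "
from h import *
c=shot('wrist'); cv2.imwrite('pics/w1.png',c['pixels']);print(np.round(c['T'],3),c['vfov'],c['cx'],c['cy'])"
```

```text
[0.37359041 0.26403729 0.026     ] [0.4517144  0.09413633 0.012     ]
time: 0.98
ee_pos: [0.3445, -0.3326, 0.2224]
eef_rot: [0.924, 0.383, -0.0, -0.0]
ft_force: [0.7, 0.3, -0.2]
width: 0.0408
grip_force: 0.0
time: 1.32
ee_pos: [0.3608, -0.2864, 0.2227]
eef_rot: [0.923, 0.384, -0.0, 0.0]
ft_force: [0.1, -0.8, -0.1]
width: 0.04
grip_force: 0.0
[[ 0.709  0.684  0.17   0.405]
 [-0.705  0.688  0.17  -0.24 ]
 [-0.001 -0.241  0.971  0.384]
 [ 0.     0.     0.     1.   ]] 71.13373422585126 254.35582412602517 194.35835102763406
```

View pics/w1.png

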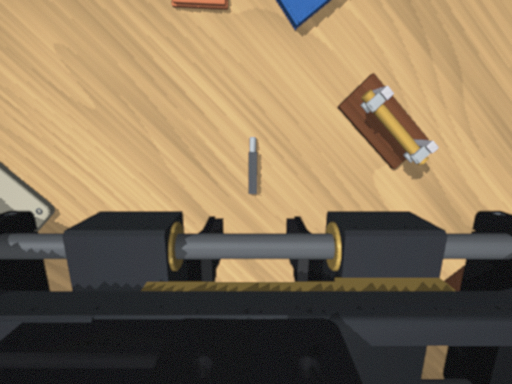

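The wrist view shows the punch from (253,138) at the tip to (253,194), in line with the gripper. The holder is at (390,122).

```bash
cat > w.py <<'E'
from h import *
import sys
# usage: w.py npz-fresh?  z  u v [u v ...]
def seg(c,box,cond,z,n):
    H=cond.astype(np.uint8); x0,y0,x1,y1=box; m=np.zeros_like(H); m[y0:y1,x0:x1]=H[y0:y1,x0:x1]
    k,l,s,_=cv2.connectedComponentsWithStats(m); i=1+np.argmax(s[1:,4]); v,u=np.nonzero(l==i)
    p=np.array([ray(c,a,b,z)[:2] for a,b in zip(u,v)],np.float32)*1000
    (cx,cy),(w,h),a=cv2.minAreaRect(p)
    if w<h: a-=90;w,h=h,w
    print(n,'ctr',round(cx,1),round(cy,1),'mean',p.mean(0).round(1),'size',round(w,1),round(h,1),'deg',round(a%180,1),'px box',u.min(),v.min(),u.max(),v.max())
E
python3 - <<'E'
from w import *
c=dict(np.load('wrist.npz')); hsv=cv2.cvtColor(c['pixels'],cv2.COLOR_BGR2HSV).astype(int);S=hsv[...,1];V=hsv[...,2]
seg(c,(235,125,270,205),S<75,.009,'punch')
seg(c,(355,80,440,165),(S>140)&(V>125)&(hsv[...,0]>14),.058,'bar')
seg(c,(330,65,440,175),(V<115)&(hsv[...,0]<14)&(S>90),.012,'foot')
c=dict(np.load('top.npz'));
E
```

```text
punch ctr 366.7 -273.4 mean [ 367.  -274.1] size 80.2 11.5 deg 45.3 px box 248 136 256 193
bar ctr 523.6 -360.0 mean [ 523.5 -358.8] size 68.7 14.0 deg 89.7 px box 376 105 418 152
foot ctr 521.2 -357.2 mean [ 517.3 -360.9] size 118.6 38.8 deg 89.4 px box 339 85 405 168
```

```bash
python3 -m crank '{"steps":[[[0,0.16,-1],[0,0,0]],[[0,0,-1],[0,0,0]],[[0,0,-1],[0,0,0]],[[0,0,-1],[0,0,0]],[[0,0,-1],[0,0,0]],[[0,0,-1],[0,0,0]],[[0,0,-1],[0,0,0]],[[0,0,-0.9],[0,0,0]],[[0,0,-0.5],[0,0,0]],[[0,0,-0.35],[0,0,0]]]}' 40 40
python3 -m crank '{"steps":[[[0,0,0],[0,0,0]],[[0,0,0],[0,0,0]],[[0,0,0],[0,0,0]],[[0,0,0],[0,0,0]],[[0,0,0],[0,0,0]]]}' 0 40
python3 -m crank '{"steps":[[[0,0,0.5],[0,0,0]],[[0,0,1],[0,0,0]],[[0,0,1],[0,0,0]],[[0,0,1],[0,0,0]]]}'
```

```text
time: 2.2
ee_pos: [0.359, -0.2838, 0.0019]
eef_rot: [0.924, 0.382, -0.001, -0.001]
ft_force: [0.1, -0.8, 0.6]
width: 0.04
grip_force: 0.0
time: 2.62
ee_pos: [0.3609, -0.2838, 0.0047]
eef_rot: [0.924, 0.383, 0.0, 0.001]
ft_force: [-0.9, -0.3, 0.6]
width: 0.0148
grip_force: 0.0
time: 2.95
ee_pos: [0.3603, -0.2831, 0.0927]
eef_rot: [0.924, 0.383, 0.0, 0.0]
ft_force: [0.0, -0.9, -1.0]
width: 0.0109
grip_force: 40.0
```

```bash
python3 -m crank '{"steps":[[[0.61,0.97,0],[0,0,0]],[[0.61,0.97,0],[0,0,0]],[[0.61,0.97,0],[0,0,0]],[[0.61,0.97,0],[0,0,0]],[[0.61,0.97,0],[0,0,0]],[[0.61,0.97,0],[0,0,0]],[[0.61,0.97,0],[0,0,0]],[[0.61,0.97,0],[0,0,0]],[[0.61,0.97,0],[0,0,0]],[[0.61,0.97,0],[0,0,0]]]}'
python3 -m crank '{"steps":[[[0.61,0.97,0],[0,0,0]],[[0.61,0.97,0],[0,0,0]],[[0.61,0.97,0],[0,0,0]],[[0.61,0.97,0],[0,0,0]],[[0.61,0.97,0],[0,0,0]],[[0.61,0.97,0],[0,0,0]],[[0,0,0],[0,0,0]],[[0,0,0],[0,0,0]]]}'
python3 -c "
from h import *
c=shot('scene'); cv2.imwrite('pics/s1.png',cv2.resize(c['pixels'][120:300,180:360],(700,600)))"
```

```text
time: 3.78
ee_pos: [0.5136, -0.0397, 0.0918]
eef_rot: [0.924, 0.383, 0.0, 0.0]
ft_force: [-0.4, -0.4, -1.0]
width: 0.0115
grip_force: 40.0
time: 4.45
ee_pos: [0.6046, 0.1067, 0.0914]
eef_rot: [0.923, 0.384, 0.0, -0.0]
ft_force: [-0.5, 0.2, -1.4]
width: 0.0111
grip_force: 40.0
```

View pics/s1.png

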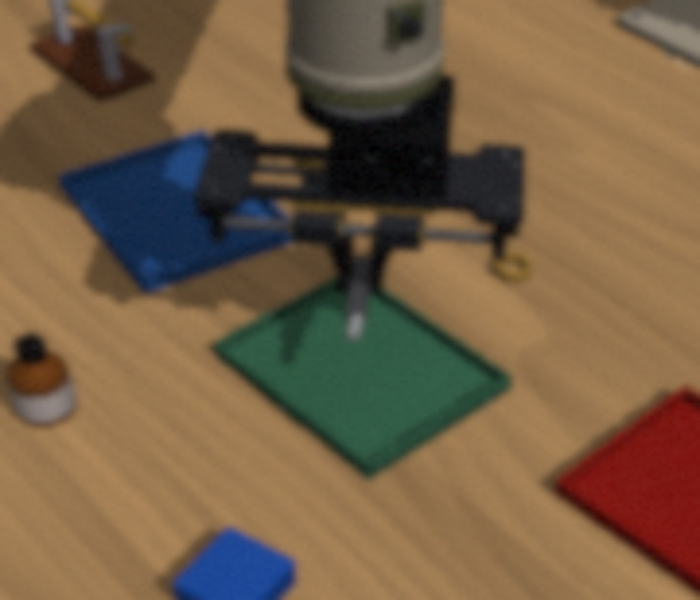

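Punch is held level at (355,320) in the crop, over the green tray. I'll lower and release it, then go to the ring.

```bash
python3 -m crank '{"steps":[[[0,0,-1],[0,0,0]],[[0,0,-1],[0,0,0]],[[0,0,-0.8],[0,0,0]],[[0,0,-0.45],[0,0,0]],[[0,0,0],[0,0,0]],[[0,0,0],[0,0,0]]]}'
python3 -m crank '{"steps":[[[0,0,0],[0,0,0]],[[0,0,0],[0,0,0]],[[0,0,0],[0,0,0]],[[0,0,0.6],[0,0,0]],[[0,0,1],[0,0,0]],[[0,0,1],[0,0,0]]]}' 40
python3 -m crank '{"steps":[[[-0.7,-0.05,0.5],[0,0,0]],[[-1,-0.08,0],[0,0,0]],[[-1,-0.08,0],[0,0,0]],[[-1,-0.08,0],[0,0,0]],[[-1,-0.08,0],[0,0,0]],[[-1,-0.08,0],[0,0,0]],[[-0.4,0,0],[0,0,0]],[[0,0,0],[0,0,0]],[[0,0,0],[0,0,0]]]}' 60
python3 - <<'E'
from h import *
a=shot('top'); b=shot('wrist')
cv2.imwrite('pics/a2.png',np.hstack([cv2.resize(a['pixels'][150:300,150:330],(400,333)),cv2.resize(b['pixels'],(400,333))]))
E
```

```text
time: 5.0
ee_pos: [0.6044, 0.1034, 0.0103]
eef_rot: [0.924, 0.382, -0.0, 0.0]
ft_force: [-0.8, -0.6, -0.4]
width: 0.0117
grip_force: 40.0
time: 5.5
ee_pos: [0.6039, 0.1047, 0.0765]
eef_rot: [0.924, 0.383, -0.0, -0.0]
ft_force: [0.9, 0.4, 1.4]
width: 0.0379
grip_force: 0.0
time: 6.25
ee_pos: [0.4529, 0.0934, 0.0887]
eef_rot: [0.924, 0.383, 0.001, 0.001]
ft_force: [1.1, 0.5, 0.7]
width: 0.06
grip_force: 0.0
```

View pics/a2.png

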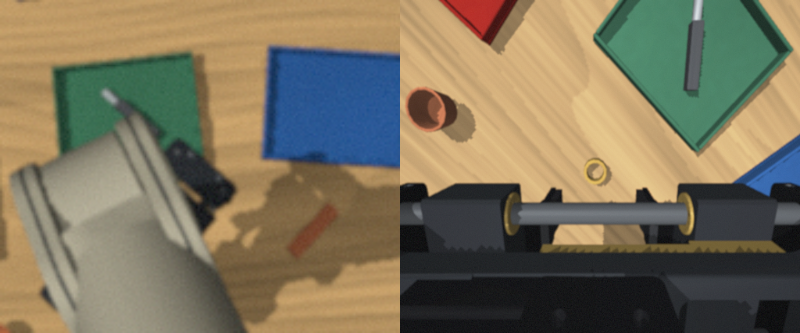

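Punch lies in the green tray. The wrist view (right half) shows the ring at about (252,198) in full-resolution pixels and the cup rim at about (37,125).

```bash
python3 - <<'E'
from w import *
c=dict(np.load('wrist.npz')); hsv=cv2.cvtColor(c['pixels'],cv2.COLOR_BGR2HSV).astype(int);H,S,V=hsv[...,0],hsv[...,1],hsv[...,2]
seg(c,(230,175,278,217),(S>150),.009,'ring')
seg(c,(0,90,75,155),((H<11)|(H>172))&(S>95),.018,'cup')
seg(c,(330,0,400,110),(S<70)&(V<200),.014,'punch')
print(ray(c,37,120,.026))
E
```

```text
ring ctr 462.3 102.3 mean [462.3 102.3] size 0.0 0.0 deg 0.0 px box 256 186 256 186
cup ctr 369.4 267.6 mean [370.4 269.6] size 51.8 40.9 deg 113.3 px box 7 101 71 151
punch ctr 608.1 111.2 mean [606.2 109.3] size 76.1 15.6 deg 45.0 px box 363 0 389 104
[0.37836541 0.26821327 0.026     ]
```

```bash
python3 - <<'E'
from w import *
c=dict(np.load('wrist.npz')); hsv=cv2.cvtColor(c['pixels'],cv2.COLOR_BGR2HSV).astype(int);H,S,V=hsv[...,0],hsv[...,1],hsv[...,2]
print(H[198,232:270],S[198,232:270])
m=(H>=20)&(H<30)&(S>105); seg(c,(230,175,278,220),m,.007,'ring')
print(ray(c,250.2,198.3,.007))
E
```

```text
[18 18 19 20 21 21 20 20 18 18 18 18 17 18 17 17 17 18 18 18 17 18 18 17
 18 17 18 18 20 21 20 21 20 18 18 17 17 18] [103 106 115 135 145 148 149 138 110 104  98 101 102 103 106 104 105 102
 103 107 106 106 106 104 106 106 104 109 132 148 146 147 136 111 102  99
 100 105]
ring ctr 449.8 98.4 mean [449.8  98.4] size 28.1 27.2 deg 45.0 px box 235 183 264 212
[0.44986555 0.09753411 0.007     ]
```

```bash
python3 -m crank '{"steps":[[[-0.1,0.14,-1],[0,0,0]],[[0,0,-1],[0,0,0]],[[0,0,-0.8],[0,0,0]],[[0,0,-0.4],[0,0,0]],[[0,0,-0.2],[0,0,0]],[[0,0,0],[0,0,0]],[[0,0,0],[0,0,0]]]}' 60 30
python3 -m crank '{"steps":[[[0,0,0],[0,0,0]],[[0,0,0],[0,0,0]],[[0,0,0],[0,0,0]],[[0,0,0],[0,0,0]],[[0,0,0],[0,0,0]],[[0,0,0],[0,0,0]],[[0,0,0],[0,0,0]],[[0,0,0],[0,0,0]],[[0,0,0],[0,0,0]]]}' 0 30
python3 -m crank '{"steps":[[[0,0,0.6],[0,0,0]],[[0,0,1],[0,0,0]],[[0.3,-0.4,1],[0,0,0]],[[0.5,-0.7,0.4],[0,0,0]],[[0.64,-0.9,0],[0,0,0]],[[0.64,-0.9,0],[0,0,0]],[[0.64,-0.9,0],[0,0,0]],[[0.64,-0.9,0],[0,0,0]],[[0.64,-0.9,0],[0,0,0]],[[0.64,-0.9,0],[0,0,0]]]}'
python3 -m crank '{"steps":[[[0.5,-0.7,0],[0,0,0]],[[0.16,-0.24,0],[0,0,0]],[[0,0,0],[0,0,0]],[[0,0,0],[0,0,0]]]}'
```

```text
time: 6.93
ee_pos: [0.4502, 0.0972, 0.0032]
eef_rot: [0.924, 0.383, 0.0, -0.0]
ft_force: [0.1, 0.4, -1.5]
width: 0.0599
grip_force: 0.0
time: 7.68
ee_pos: [0.4495, 0.0969, 0.0027]
eef_rot: [0.924, 0.383, 0.0, 0.0]
ft_force: [-1.1, -1.0, 2.6]
width: 0.0263
grip_force: 30.0
time: 8.52
ee_pos: [0.5659, -0.0668, 0.0773]
eef_rot: [0.924, 0.383, -0.0, -0.0]
ft_force: [0.2, 0.2, 0.0]
width: 0.0261
grip_force: 30.0
time: 8.85
ee_pos: [0.5814, -0.0881, 0.0772]
eef_rot: [0.924, 0.383, -0.0, -0.001]
ft_force: [-0.2, 0.7, 0.8]
width: 0.0263
grip_force: 30.0
```

```bash
python3 -m crank '{"steps":[[[0,0,-1],[0,0,0]],[[0,0,-0.9],[0,0,0]],[[0,0,-0.6],[0,0,0]],[[0,0,-0.25],[0,0,0]],[[0,0,0],[0,0,0]],[[0,0,0],[0,0,0]]]}'
python3 -m crank '{"steps":[[[0,0,0],[0,0,0]],[[0,0,0],[0,0,0]],[[0,0,0],[0,0,0]],[[0,0,0.5],[0,0,0]],[[0,0,1],[0,0,0]],[[0,0,1],[0,0,0]],[[-0.5,0,1],[0,0,0]],[[-1,0,0.5],[0,0,0]]]}' 42
python3 -m crank '{"steps":[[[-1,0,0],[0,0,0]],[[-1,0,0],[0,0,0]],[[-1,0,0],[0,0,0]],[[-1,0,0],[0,0,0]],[[-0.5,0,0],[0,0,0]],[[0,0,0],[0,0,0]],[[0,0,0],[0,0,0]]]}' 42
python3 - <<'E'
from w import *
print(monitor.read_state()['joint_positions'].round(2))
c=shot('wrist'); cv2.imwrite('pics/w3.png',c['pixels']);hsv=cv2.cvtColor(c['pixels'],cv2.COLOR_BGR2HSV).astype(int);H,S,V=hsv[...,0],hsv[...,1],hsv[...,2]
seg(c,(60,20,450,205),((H<11)|(H>172))&(S>95)&(V>70),.009,'ingot')
E
```

```text
time: 9.35
ee_pos: [0.5818, -0.0878, 0.0093]
eef_rot: [0.923, 0.384, 0.0, -0.0]
ft_force: [-0.0, -0.0, 0.1]
width: 0.0261
grip_force: 30.0
time: 10.02
ee_pos: [0.5472, -0.0885, 0.113]
eef_rot: [0.924, 0.383, 0.003, 0.001]
ft_force: [0.5, -0.2, 1.3]
width: 0.0418
grip_force: 0.0
time: 10.6
ee_pos: [0.4323, -0.0894, 0.1099]
eef_rot: [0.924, 0.383, 0.001, 0.001]
ft_force: [0.6, -0.2, 0.1]
width: 0.0417
grip_force: 0.0
[ 0.64  0.06 -0.55  2.04  0.04  1.05 -0.71]
ingot ctr 466.3 -81.3 mean [466.4 -81.2] size 67.3 16.4 deg 132.7 px box 240 155 309 173
```

View pics/w3.png

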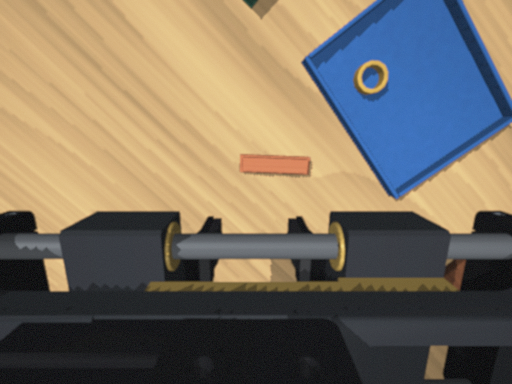

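Ring lies flat in the blue tray at (372,77). Ingot is at (275,164); I'll turn about 88° and grip it.

```bash
python3 -m crank '{"steps":[[[0.2,0.05,0],[0,0,1]],[[0.2,0.05,0],[0,0,1]],[[0.2,0.05,0],[0,0,1]],[[0.2,0.05,0],[0,0,1]],[[0.2,0.05,0],[0,0,1]],[[0.2,0.05,0],[0,0,1]],[[0.17,0,0],[0,0,1]],[[0,0,0],[0,0,1]],[[0,0,0],[0,0,1]],[[0,0,0],[0,0,1]]]}' 42 40
python3 -m crank '{"steps":[[[0,0,0],[0,0,1]],[[0,0,0],[0,0,1]],[[0,0,0],[0,0,1]],[[0,0,-0.3],[0,0,1]],[[0,0,-0.5],[0,0,1]],[[0,0,-0.5],[0,0,1]],[[0,0,-0.7],[0,0,1]],[[0,0,-0.5],[0,0,0.5]],[[0,0,0],[0,0,0]],[[0,0,0],[0,0,0]]]}'
```

```text
time: 11.48
ee_pos: [0.4674, -0.0811, 0.109]
eef_rot: [0.674, 0.739, 0.001, -0.0]
ft_force: [-0.0, -0.2, 0.7]
width: 0.0423
grip_force: 0.0
time: 12.32
ee_pos: [0.4667, -0.0811, 0.0463]
eef_rot: [0.403, 0.915, 0.001, -0.001]
ft_force: [0.1, 0.3, 0.2]
width: 0.0421
grip_force: 0.0
```

```bash
python3 -m crank '{"steps":[[[0,0,-0.8],[0,0,0]],[[0,0,-0.6],[0,0,0]],[[0,0,-0.29],[0,0,0]],[[0,0,0],[0,0,0]],[[0,0,0],[0,0,0]]]}'
python3 -m crank '{"steps":[[[0,0,0],[0,0,0]],[[0,0,0],[0,0,0]],[[0,0,0],[0,0,0]],[[0,0,0],[0,0,0]],[[0,0,0],[0,0,0]],[[0,0,0],[0,0,0]],[[0,0,0],[0,0,0]]]}' 0 40
python3 -m crank '{"steps":[[[0,0,0.6],[0,0,0]],[[0,0,1],[0,0,0]],[[0,0,1],[0,0,0]],[[0,0,1],[0,0,0]],[[0,0,0],[0,0,0]],[[0,0,0],[0,0,0]]]}'
```

```text
time: 12.73
ee_pos: [0.4668, -0.0815, 0.0048]
eef_rot: [0.403, 0.915, 0.0, 0.0]
ft_force: [0.4, -0.1, 0.4]
width: 0.0422
grip_force: 0.0
time: 13.32
ee_pos: [0.4664, -0.0817, 0.0044]
eef_rot: [0.403, 0.915, 0.0, 0.0]
ft_force: [-0.2, 0.0, 4.4]
width: 0.0161
grip_force: 40.0
time: 13.82
ee_pos: [0.4668, -0.0819, 0.0949]
eef_rot: [0.403, 0.915, -0.0, 0.001]
ft_force: [-0.2, 0.6, -1.8]
width: 0.0161
grip_force: 40.0
```

```bash
python3 -m crank '{"steps":[[[0.12,0.97,0],[0,0,0]],[[0.13,0.97,0],[0,0,0]],[[0.12,0.97,0],[0,0,0]],[[0.13,0.97,0],[0,0,0]],[[0.12,0.97,0],[0,0,0]],[[0.13,0.97,0],[0,0,0]],[[0.12,0.97,0],[0,0,0]],[[0.13,0.97,0],[0,0,0]],[[0.12,0.97,0],[0,0,0]],[[0.13,0.97,0],[0,0,0]]]}'
python3 -m crank '{"steps":[[[0.12,0.97,0],[0,0,0]],[[0.13,0.97,0],[0,0,0]],[[0.12,0.97,0],[0,0,0]],[[0.13,0.97,0],[0,0,0]],[[0.12,0.97,0],[0,0,0]],[[0.13,0.97,0],[0,0,0]],[[0.12,0.97,0],[0,0,0]],[[0.13,0.97,0],[0,0,0]],[[0.12,0.97,0],[0,0,0]],[[0.1,0.1,0],[0,0,0]]]}'
python3 -m crank '{"steps":[[[0,0,-0.2],[0,0,0]],[[0,0,-0.8],[0,0,0]],[[0,0,-1],[0,0,0]],[[0,0,-0.8],[0,0,0]],[[0,0,-0.5],[0,0,0]],[[0,0,0],[0,0,0]],[[0,0,0],[0,0,0]]]}'
```

```text
time: 14.65
ee_pos: [0.4965, 0.1618, 0.0925]
eef_rot: [0.403, 0.915, -0.001, -0.001]
ft_force: [0.3, -0.4, -0.5]
width: 0.0159
grip_force: 40.0
time: 15.48
ee_pos: [0.5253, 0.3862, 0.0921]
eef_rot: [0.4, 0.916, 0.0, -0.002]
ft_force: [-0.2, -0.1, -1.5]
width: 0.0159
grip_force: 40.0
time: 16.07
ee_pos: [0.5278, 0.3807, 0.011]
eef_rot: [0.403, 0.915, -0.001, -0.0]
ft_force: [0.2, 0.2, -0.7]
width: 0.0168
grip_force: 39.9
```

```bash
python3 -m crank '{"steps":[[[0,0,-0.06],[0,0,0]],[[0,0,0],[0,0,0]],[[0,0,0],[0,0,0]],[[0,0,0],[0,0,0]],[[0,0,0.5],[0,0,0]],[[0,0,1],[0,0,0]],[[0,0,1],[0,0,0]],[[0,0,1],[0,0,0]]]}' 36
python3 -m crank '{"steps":[[[-0.4,-0.6,0.4],[0,0,0]],[[-0.7,-0.95,0],[0,0,0]],[[-0.7,-0.95,0],[0,0,0]],[[-0.7,-0.95,0],[0,0,0]],[[-0.7,-0.95,0],[0,0,0]],[[-0.7,-0.95,0],[0,0,0]],[[-0.7,-0.95,0],[0,0,0]],[[0,0,0],[0,0,0]],[[0,0,0],[0,0,0]]]}' 70
python3 - <<'E'
from w import *
c=shot('wrist'); cv2.imwrite('pics/w4.png',c['pixels']);hsv=cv2.cvtColor(c['pixels'],cv2.COLOR_BGR2HSV).astype(int);H,S,V=hsv[...,0],hsv[...,1],hsv[...,2]
seg(c,(190,60,320,210),((H<11)|(H>172))&(S>95),.02,'cup')
E
```

```text
time: 16.73
ee_pos: [0.5278, 0.3818, 0.0998]
eef_rot: [0.402, 0.915, 0.0, 0.0]
ft_force: [0.7, 0.9, 1.0]
width: 0.0358
grip_force: 0.0
time: 17.48
ee_pos: [0.4131, 0.223, 0.1087]
eef_rot: [0.403, 0.915, -0.0, 0.001]
ft_force: [0.2, 0.1, 0.3]
width: 0.07
grip_force: 0.0
cup ctr 371.1 268.5 mean [371.1 268.3] size 40.1 39.9 deg 42.4 px box 233 110 277 155
```

View pics/w4.png

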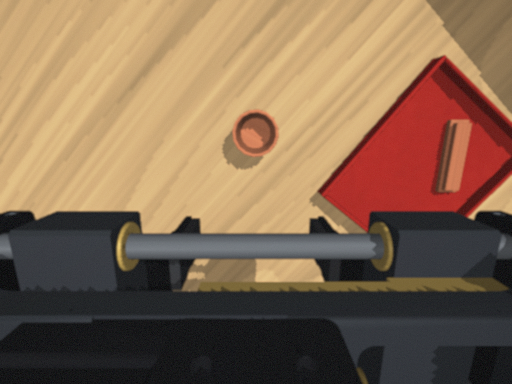

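Cup at (255,133), ingot flat in the red tray at (454,156).

```bash
python3 -m crank '{"steps":[[[-0.56,0.6,0],[0,0,0]],[[-0.56,0.6,0],[0,0,0]],[[-0.56,0.6,0],[0,0,0]],[[0,0,-0.5],[0,0,0]],[[0,0,-1],[0,0,0]],[[0,0,-1],[0,0,0]],[[0,0,-0.8],[0,0,0]],[[0,0,-0.5],[0,0,0]],[[0,0,-0.3],[0,0,0]],[[0,0,0],[0,0,0]]]}'
python3 -m crank '{"steps":[[[0,0,0],[0,0,0]],[[0,0,0],[0,0,0]],[[0,0,0],[0,0,0]],[[0,0,0],[0,0,0]],[[0,0,0],[0,0,0]],[[0,0,0],[0,0,0]],[[0,0,0],[0,0,0]],[[0,0,0],[0,0,0]]]}' 0 20
python3 -m crank '{"steps":[[[0,0,0.3],[0,0,0]],[[0,0,0.6],[0,0,0]],[[0,0,0.9],[0,0,0]],[[0,0,0.9],[0,0,0]],[[0,0,0.3],[0,0,0]],[[0,0,0],[0,0,0]]]}'
```

```text
time: 18.37
ee_pos: [0.3703, 0.2696, 0.0039]
eef_rot: [0.402, 0.916, -0.0, -0.001]
ft_force: [-0.4, 0.2, 0.6]
width: 0.0701
grip_force: 0.0
time: 19.03
ee_pos: [0.3713, 0.2692, 0.0055]
eef_rot: [0.403, 0.915, 0.0, 0.0]
ft_force: [-0.4, -1.3, 5.0]
width: 0.0401
grip_force: 20.0
time: 19.53
ee_pos: [0.372, 0.2697, 0.0819]
eef_rot: [0.403, 0.915, 0.001, 0.001]
ft_force: [1.1, 1.0, -1.3]
width: 0.0401
grip_force: 20.0
```

```bash
python3 -m crank '{"steps":[[[0.33,0.1,0],[0,0,0]],[[0.66,0.22,0],[0,0,0]],[[0.67,0.22,0],[0,0,0]],[[0.67,0.22,0],[0,0,0]],[[0.67,0.22,0],[0,0,0]],[[0.67,0.22,0],[0,0,0]],[[0.66,0.22,0],[0,0,0]],[[0.66,0.22,0],[0,0,0]],[[0.33,0.11,0],[0,0,0]],[[0,0,0],[0,0,0]]]}'
python3 -m crank '{"steps":[[[0,0,-0.5],[0,0,0]],[[0,0,-0.8],[0,0,0]],[[0,0,-0.8],[0,0,0]],[[0,0,-0.5],[0,0,0]],[[0,0,-0.25],[0,0,0]],[[0,0,0],[0,0,0]],[[0,0,0],[0,0,0]]]}'
```

```text
time: 20.37
ee_pos: [0.5049, 0.3128, 0.0782]
eef_rot: [0.403, 0.915, -0.0, -0.001]
ft_force: [-0.8, 0.3, -0.9]
width: 0.0399
grip_force: 20.0
time: 20.95
ee_pos: [0.5032, 0.3128, 0.0084]
eef_rot: [0.402, 0.916, -0.0, -0.0]
ft_force: [-0.4, -0.1, -0.4]
width: 0.04
grip_force: 25.6
```

```bash
python3 -m crank '{"steps":[[[0,0,0],[0,0,0]],[[0,0,0],[0,0,0]],[[0,0,0],[0,0,0]],[[0,0,0],[0,0,0]],[[0,0,0.4],[0,0,0]],[[0,0,1],[0,0,0]],[[0,0,1],[0,0,0]],[[0,0,1],[0,0,0]],[[0,-0.5,1],[0,0,-0.5]]]}' 56
python3 -m crank '{"steps":[[[0.05,-0.97,0.2],[0,0,-1]],[[0.05,-0.97,0],[0,0,-1]],[[0.05,-0.97,0],[0,0,-1]],[[0.05,-0.97,0],[0,0,-1]],[[0.05,-0.97,0],[0,0,-1]],[[0.05,-0.97,0],[0,0,-1]],[[0.05,-0.97,0],[0,0,-1]],[[0.05,-0.97,0],[0,0,-1]],[[0.05,-0.97,0],[0,0,0]],[[0.05,-0.97,0],[0,0,0]]]}' 60
python3 -m crank '{"steps":[[[0.05,-0.97,0],[0,0,0]],[[0.05,-0.97,0],[0,0,0]],[[0.05,-0.97,0],[0,0,0]],[[0.05,-0.97,0],[0,0,0]],[[0.05,-0.97,0],[0,0,0]],[[0,-0.97,0],[0,0,0]],[[0,-0.97,0],[0,0,0]],[[0,-0.97,0],[0,0,0]],[[0,-0.97,0],[0,0,0]],[[0,-0.97,0],[0,0,0]]]}' 60
python3 - <<'E'
from w import *
c=shot('top'); cv2.imwrite('pics/t5.png',cv2.resize(c['pixels'][150:330,60:360],(800,480)))
E
```

```text
time: 21.7
ee_pos: [0.503, 0.3028, 0.121]
eef_rot: [0.421, 0.907, 0.001, -0.0]
ft_force: [0.9, -0.1, 0.3]
width: 0.056
grip_force: 0.0
time: 22.53
ee_pos: [0.5165, 0.057, 0.1248]
eef_rot: [0.707, 0.707, 0.0, 0.0]
ft_force: [-0.5, -0.0, 0.2]
width: 0.06
grip_force: 0.0
time: 23.37
ee_pos: [0.5228, -0.1855, 0.1248]
eef_rot: [0.707, 0.707, 0.0, 0.0]
ft_force: [-0.3, -0.1, -1.4]
width: 0.0598
grip_force: 0.0
```

View pics/t5.png

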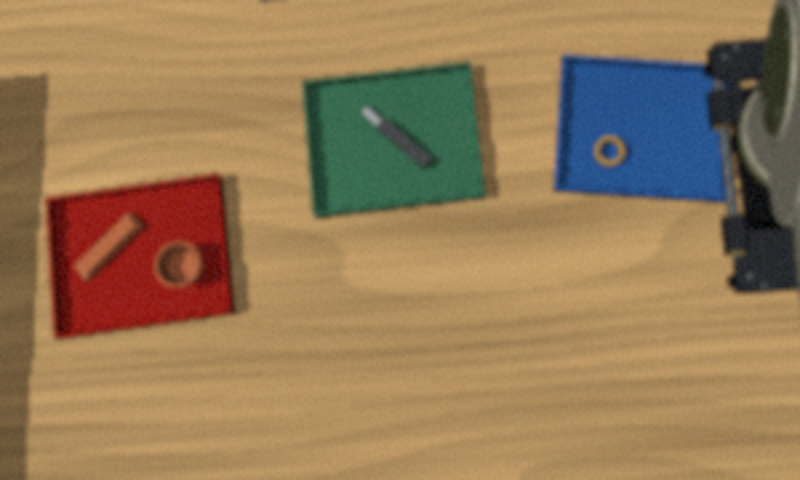

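Four pieces are in place: ingot (108,246), cup upright (180,263), punch (398,137) and ring (610,150). Now the bar.

```bash
python3 -m crank '{"steps":[[[0,-0.97,0],[0,0,0]],[[0,-0.97,0],[0,0,0]],[[0,-0.97,0],[0,0,0]],[[0,-0.97,0],[0,0,0]],[[0,-0.97,0],[0,0,0]],[[0,-0.97,0],[0,0,0]],[[0,-0.97,0],[0,0,0]],[[0,0,0],[0,0,0]],[[0,0,0],[0,0,0]]]}' 60
python3 - <<'E'
from w import *
c=shot('wrist'); s=shot('scene'); cv2.imwrite('pics/w6.png',np.hstack([cv2.resize(c['pixels'],(400,300)),cv2.resize(s['pixels'][90:180,150:270],(400,300))]))
E
```

```text
time: 24.17
ee_pos: [0.5224, -0.3554, 0.1242]
eef_rot: [0.708, 0.706, 0.0, 0.0]
ft_force: [-0.3, 0.2, 0.2]
width: 0.0601
grip_force: 0.0
```

View pics/w6.png

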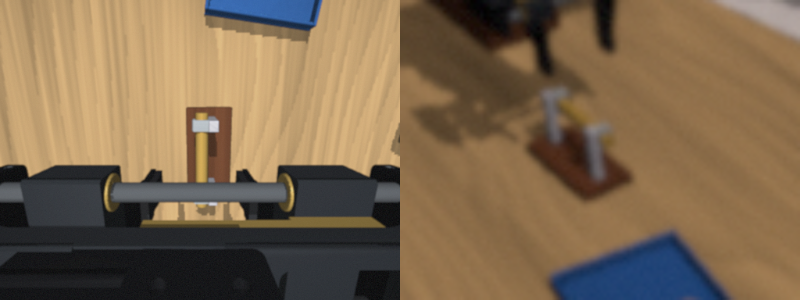

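The bar is centred between the fingers (column ~202 in the left panel), so I'll descend, grip, then draw level in -x.

```bash
python3 -m crank '{"steps":[[[0.05,-0.16,-0.6],[0,0,0]],[[0,0,-1],[0,0,0]],[[0,0,-1],[0,0,0]],[[0,0,-0.6],[0,0,0]],[[0,0,-0.3],[0,0,0]],[[0,0,0],[0,0,0]],[[0,0,0],[0,0,0]]]}' 60 40
python3 -m crank '{"steps":[[[0,0,0],[0,0,0]],[[0,0,0],[0,0,0]],[[0,0,0],[0,0,0]],[[0,0,0],[0,0,0]],[[0,0,0],[0,0,0]],[[0,0,0],[0,0,0]],[[0,0,0],[0,0,0]],[[0,0,0],[0,0,0]],[[0,0,0],[0,0,0]],[[0,0,0],[0,0,0]]]}' 0 40
```

```text
time: 24.85
ee_pos: [0.5243, -0.3578, 0.0366]
eef_rot: [0.707, 0.708, 0.0, 0.0]
ft_force: [1.1, -0.6, -0.6]
width: 0.0602
grip_force: 0.0
time: 25.68
ee_pos: [0.5245, -0.3583, 0.0365]
eef_rot: [0.707, 0.707, 0.0, 0.0]
ft_force: [3.4, -0.2, -0.5]
width: 0.0129
grip_force: 40.0
```

```bash
python3 -m crank '{"steps":[[[-0.1,0,0],[0,0,0]],[[-0.15,0,0],[0,0,0]],[[-0.15,0,0],[0,0,0]],[[-0.15,0,0],[0,0,0]],[[-0.15,0,0],[0,0,0]],[[-0.15,0,0],[0,0,0]],[[-0.15,0,0],[0,0,0]],[[-0.2,0,0],[0,0,0]],[[-0.2,0,0],[0,0,0]],[[0,0,0],[0,0,0]]]}'
python3 -m crank '{"steps":[[[-0.2,0,0],[0,0,0]],[[-0.2,0,0],[0,0,0]],[[-0.2,0,0],[0,0,0]],[[0,0,0],[0,0,0]]]}'
```

```text
time: 26.52
ee_pos: [0.4875, -0.3588, 0.0362]
eef_rot: [0.707, 0.707, -0.0, -0.0]
ft_force: [-0.2, 0.1, -0.9]
width: 0.0125
grip_force: 40.0
time: 26.85
ee_pos: [0.4727, -0.3587, 0.0363]
eef_rot: [0.707, 0.707, -0.0, -0.0]
ft_force: [0.5, -0.3, -1.2]
width: 0.0129
grip_force: 40.0
```

The bar snapped out (force is back near zero, only its weight remains). I'll lift it and carry it to the blue tray.

```bash
python3 -m crank '{"steps":[[[0,0,0.5],[0,0,0]],[[0,0,1],[0,0,0]],[[0,0,1],[0,0,0]],[[0,0,1],[0,0,0]],[[0.1,0.2,0.2],[0,0,-0.56]],[[0.5,0.75,0],[0,0,-1]],[[0.6,0.9,0],[0,0,0]],[[0.6,0.9,0],[0,0,0]],[[0.6,0.9,0],[0,0,0]],[[0.6,0.9,0],[0,0,0]]]}'
python3 -m crank '{"steps":[[[0.6,0.9,0],[0,0,0]],[[0.6,0.9,0],[0,0,0]],[[0.6,0.9,0],[0,0,0]],[[0.6,0.9,0],[0,0,0]],[[0.6,0.9,0],[0,0,0]],[[0.17,0.42,0],[0,0,0]],[[0,0,0],[0,0,0]],[[0,0,0],[0,0,0]]]}'
python3 - <<'E'
from w import *
s=shot('scene'); cv2.imwrite('pics/s7.png',cv2.resize(s['pixels'][110:240,150:320],(680,520)))
E
```

```text
time: 27.68
ee_pos: [0.5499, -0.2433, 0.1301]
eef_rot: [0.753, 0.658, 0.0, 0.001]
ft_force: [0.7, -0.8, -1.9]
width: 0.013
grip_force: 40.0
time: 28.35
ee_pos: [0.6283, -0.1213, 0.1294]
eef_rot: [0.753, 0.658, 0.0, 0.0]
ft_force: [-0.4, -0.6, -1.2]
width: 0.0127
grip_force: 40.0
```

View pics/s7.png

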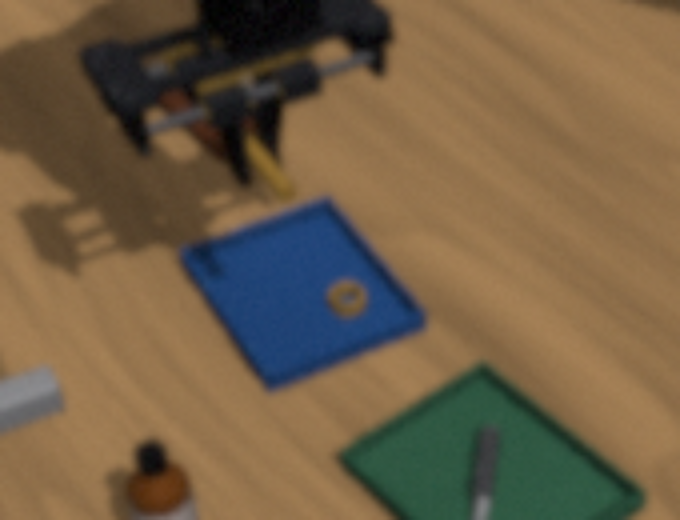

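Bar is held level above the blue tray (end at (290,188)); the ring is clear at (347,298). Lowering now, with a small opening first so it drops between the fingers.

```bash
python3 -m crank '{"steps":[[[0,0,-0.6],[0,0,0]],[[0,0,-1],[0,0,0]],[[0,0,-1],[0,0,0]],[[0,0,-1],[0,0,0]],[[0,0,-0.7],[0,0,0]],[[0,0,-0.4],[0,0,0]],[[0,0,-0.2],[0,0,0]],[[0,0,0],[0,0,0]],[[0,0,0],[0,0,0]]]}'
python3 -m crank '{"steps":[[[0,0,0],[0,0,0]],[[0,0,0],[0,0,0]],[[0,0,0],[0,0,0]],[[0,0,0],[0,0,0]],[[0,0,0],[0,0,0]],[[0,0,0],[0,0,0]],[[0,0,0],[0,0,0]],[[0,0,0],[0,0,0]]]}' 17
python3 -m crank '{"steps":[[[0,0,0],[0,0,0]],[[0,0,0],[0,0,0]],[[0,0,0.2],[0,0,0]],[[0,0,0.6],[0,0,0]],[[0,0,1],[0,0,0]],[[0,0,1],[0,0,0]],[[0,0,1],[0,0,0]],[[-0.5,-0.5,1],[0,0,0]],[[-1,-1,0],[0,0,0]],[[-1,-1,0],[0,0,0]]]}' 22
python3 -m crank '{"steps":[[[-1,-1,0],[0,0,0]],[[-1,-1,0],[0,0,0]],[[-1,-1,0],[0,0,0]],[[-1,-1,0],[0,0,0]],[[-0.5,-0.5,0],[0,0,0]],[[0,0,0],[0,0,0]],[[0,0,0],[0,0,0]]]}'
python3 - <<'E'
from w import *
s=shot('scene');t=shot('top'); cv2.imwrite('pics/f8.png',np.hstack([cv2.resize(s['pixels'][140:320,180:420],(400,300)),cv2.resize(t['pixels'][100:280,70:350],(400,300))]))
c=t; P=cloud(t); b=t['pixels'][160:235,255:345]; hsv=cv2.cvtColor(t['pixels'],cv2.COLOR_BGR2HSV).astype(int);H,S,V=hsv[...,0],hsv[...,1],hsv[...,2]
seg(t,(262,165,340,230),(H>14)&(H<35)&(S>80),.014,'bar')
E
```

```text
time: 29.15
ee_pos: [0.6287, -0.1222, 0.0074]
eef_rot: [0.754, 0.657, 0.0, 0.001]
ft_force: [0.9, 0.2, -1.5]
width: 0.0127
grip_force: 40.0
time: 29.82
ee_pos: [0.6282, -0.1216, 0.0063]
eef_rot: [0.753, 0.658, 0.0, 0.0]
ft_force: [-0.1, 0.9, -0.7]
width: 0.017
grip_force: 0.0
time: 30.65
ee_pos: [0.5668, -0.1835, 0.1297]
eef_rot: [0.752, 0.659, 0.002, 0.002]
ft_force: [0.3, -0.7, -0.1]
width: 0.0222
grip_force: 0.0
time: 31.23
ee_pos: [0.453, -0.2974, 0.1277]
eef_rot: [0.754, 0.657, 0.0, 0.001]
ft_force: [1.4, 0.8, 0.6]
width: 0.022
grip_force: 0.0
bar ctr 607.2 -123.6 mean [ 610.5 -120. ] size 196.7 164.3 deg 85.8 px box 262 165 339 229
```

View pics/f8.png

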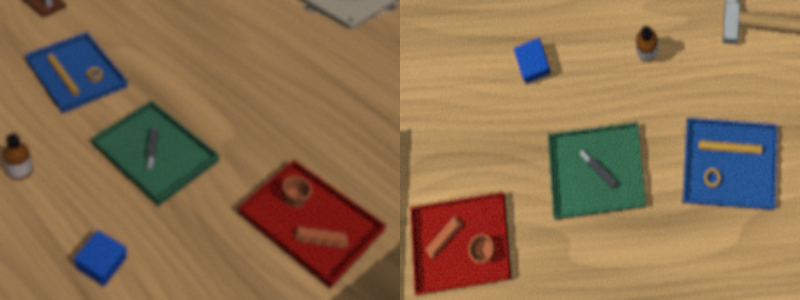

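All five pieces lie in the right trays: bar (730,147), ring (712,176), punch (598,168), ingot (445,237), and cup upright (481,248). The bottle hasn't moved, at (647,43), and the arm is clear.

```bash
python3 -m crank '{"steps":[[[0,0,0],[0,0,0]],[[0,0,0],[0,0,0]],[[0,0,0],[0,0,0]],[[0,0,0],[0,0,0]],[[0,0,0],[0,0,0]],[[0,0,0],[0,0,0]]]}'; python3 -c "
from h import *
print(ticket.close_job())"
```

```text
time: 31.83
ee_pos: [0.4532, -0.2964, 0.1262]
eef_rot: [0.753, 0.658, 0.0, -0.0]
ft_force: [0.8, 0.5, 0.8]
width: 0.0223
grip_force: 0.0
the job is handed in; nothing more can be done
None
```

The job is handed in at about 32 s: the last pictures show the brass bar and ring in the blue tray, the copper cup (upright) and ingot in the red and the steel punch in the green, with the bottle untouched, though the hand-in returned no verdict.

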